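Dispense two tubes with the spring-return slide

ROBOT

A 6-joint arm with a two-finger parallel gripper is mounted at the origin on a cart in front of the work surface, level with it; the furniture and walls round the work are solid. World frame = base frame: x ahead of the robot, y to its left, z up, the work surface at z = 0. Lengths are in mm, angles in rad, forces in N, time in s.
With the tool pointing down it reaches from about 350 to 975 mm from the base axis. Payload 7.1 kg.
Tool frame: the origin (TCP) lies midway between the tips of the shut fingers; the grasp point (between the pads) lies pinch_z behind it (pinch_z is the distance from the TCP to the grasp point, in mm); z points along the fingers, y is the line along which they close (so a half turn about z gives the same grasp; the last joint's range is limited). The gripper opens to 88 mm and grips with 3 to 60 N. Pads are 20 mm wide; open, the fingers measure 115 mm over their backs; the gripper's body (75 mm by 178 mm) begins 61 mm behind the grasp point.
Start: joints at [1.108, 0.423, 1.63, -0, 1.089, -0.019], TCP at [268.326, 564.452, 222.675] pointing down, gripper open.
Joint ranges: [-3, 3], [-0.9, 2.11], [0.09, 2.58], [-1.31, 4.45], [0.11, 2.69], [-2.54, 2.54]. Speed limits (rad/s): [2.39, 2.39, 3.01, 3.14, 3.14, 3.14].

INTERFACE

Orientations are given as a rotation vector (axis times angle).
In Python, from workcell import get_obs, get_image, close_job, pinch_z gives the robot as it stands.
- The arm moves only by the tool jog_arm, never from a script. Its argument "commands" is a list of rows, each a list of 3 entries, a list of its own where there are three numbers: the gripper command: -1 is shut, 1 is fully open, values between are in proportion, then the shift along the tool's x, y, z as a fraction of full scale, then the turn, a rotation vector about the tool's x, y, z as a fraction of full scale. In form: [[gripper, [tx, ty, tz], [rx, ry, rz]], ...]. A call has 1 to 10 rows; each row shifts and turns the commanded pose from where the row before left it, along the tool's axes as they then stand; what a row does not reach is not made up. Full scale, the value 1, is 0.1 m for a shift and 45 degrees for a turn. A row lasts 1/10 s, in which the tool goes at most 50 mm and 8.59 degrees, less where a joint would pass 70% of its speed; a pose out of reach is approached as far as the arm can. A call with a number of a shift or a turn outside -1 to 1 is refused whole. A call with a gripper value outside its range is refused whole. The fingers move at their own pace and stop on an object; the grip force is fixed at half the most. Time passes only in rows, so rows that do not move let the fingers close. It gives the time, the measured TCP pose, the force, the opening and the grip force at its end, in the units of the state.
- get_obs(): the state, without advancing time (a new reading comes with each control period).
- get_image(name): name is "side" or "top" or "wrist"; returns a dict with "image" (384x512x3 uint8, blue, green, red), "z_map" (384x512 float32, mm along the optical axis (not along the pixel's ray), 0 where there is no reading), "intrinsics" (3x3 intrinsics, pixels), "eye" and "orientation" of the camera in the world; the wrist camera has in their place "mount" (4x4, takes a point from camera to tool coordinates, whose origin is the TCP and whose axes are the flange's). Camera axes: x right, y down, z forward; pixel columns grow to the right and rows downward; lengths in mm; the calibration is good to about 2 mm. A picture is of the moment at which its call begins: read the wrist's pose just before it.
- close_job(): hands the job in; it is judged then, once.
The state is a dict: "t": time; "qpos": joint angles; "qvel": joint speeds; "joint_torque": joint torques, N m; "ee_pos": TCP position; "orientation": TCP orientation; "ft_force": force on the tool from outside, world axes, zero at the start; "moment": the same for the moment, N m; "width": finger opening in mm; "grasp_force": force on a finger pad.
Only numpy, scipy, OpenCV 4.12 (cv2) and the standard library are available. Lean on these libraries where they do the work, as an engineer would, in place of code of your own. Each camera call takes 0.05 s, during which the arm holds its last target. There are 200 camera calls.

TASK

Dispense exactly two tubes from the tube dispenser into its catch tray, one stroke each: push the red plate of the spring-loaded slide gently inward until it has clearly pressed in the sprung stop at the end of its stroke, then slip off the plate so that the slide snaps back home by itself, free of the hand. The third tube stays in the magazine; leave the beaker, small bottle, timer and tape roll where they are.

Things in the scene. Friction and masses are not known exactly. Their poses are not given: they have to be found in the camera images.
- dispenser: bench-top tube dispenser, fixed: grey slide housing, upright magazine, white catch tray. Origin: on the bench under the middle of the magazine; z up; x = push direction, from the red plate to the tray. Along x (mm): grey housing -150 to -22 (84 wide, top 55, low rails on it to 64), magazine -22 to +22 (129 wide, top 165), chute and tray +22 to +178 (140 wide).
- deck (a point): middle of the deck, 55 mm above the bench, on which the lowest of the three tubes lies inside the magazine (clear walls, open top). The tubes are stacked lying, their length along dispenser y.
- outlet (a point): middle of the lower edge of the outlet, at dispenser x = 22 mm, 55 mm high. The slide pushes the lowest tube out here after about 25 to 35 mm of travel, before the end of the stroke; it goes down a 45 degree chute into the tray.
- tray (a point): middle of the flat floor of the catch tray, at dispenser x = 122 mm, 6 mm above the bench; the tray's walls are 36 mm high
- push_plate (a point): middle of the outer (-x) face of the red push plate, 88 mm above the bench, at dispenser x = -165 mm when home. The plate is upright, 60 wide (dispenser y), 10 thick, from 57 to 118 mm above the bench, free above and on its outer side. It moves with the slide; point axes as the dispenser's.
- slide (a joint): travel of the slide inward (dispenser +x), m; 0 = home. Return spring about 3 N at home, 0.05 N more per mm, plus 8 N per m/s of damping and 0.5 N of friction. It meets the sprung stop after 44 to 62 mm: set by a hidden screw, different each time, not visible. Let go at the end, it is home in about 0.2 s and the next tube drops onto the deck.
- plunger (a joint): how far the sprung stop hidden in the housing (it works the stroke counter) is pressed in, m; 0 = untouched, 0.006 = hard end. It adds about 3 N at first touch and 0.8 N per mm more. A stroke counts once it is pressed in more than 3 mm: the total push is then about 11 to 13 N, at the hard end 13 to 15 N. Up to 25 N does no harm.
- tube_a: lowest tube: a white 50 ml screw-cap tube with a blue cap, lying, 34 x 116 x 34 mm, about 30 g. Origin: centre of its underside as it lies in the stack; its length is its y axis. It starts on the deck.
- tube_b: second tube from below, same as tube_a; it becomes the lowest after the first stroke
- tube_c: top tube, same as tube_a; it must stay in the magazine, lying on the deck at the end
- timer: white bench timer, 64 x 66 x 19 mm, loose bystander; origin: centre of its underside
- tape_roll: roll of beige tape, 82 mm across, 19 mm high, loose bystander; origin: centre of its underside
- beaker: clear beaker, 71 mm across, 91 mm high, loose bystander; origin: centre of its underside
- bottle_small: small bottle with a blue cap, 43 mm across, 86 mm high, loose bystander; origin: centre of its underside
There are look-alikes about, which are no part of the job. Leave any green or yellow look-alike of the tube_c alone.

How it is judged (in metres and radians):
On the way, in this order (a step that is already met when the one before it is completed fails the run):
1. first full stroke: the sprung stop is pressed in more than 3 mm (value of joint plunger above 0.003 m), for 0.05 s.
2. the slide snaps back: it flies outward faster than 0.2 m/s with nothing of the robot touching it (velocity of joint slide below -0.2 m/s and value of joint slide above 0.015 m and contact force between each of the arm, the fingers and slide below 0.1 N).
3. the slide is home, the first tube is in the tray and the second has dropped onto the deck (value of joint slide below 0.003 m and velocity of joint slide between -0.02 and 0.02 m/s and x of tube_a in the frame of dispenser between 0.03 and 0.175 m and y of tube_a in the frame of dispenser between -0.066 and 0.066 m and z of tube_a in the frame of dispenser between 0 and 0.07 m and x of tube_b in the frame of dispenser between -0.01 and 0.01 m and z of tube_b in the frame of dispenser between 0.05 and 0.06 m), for 0.1 s.
4. second full stroke: the sprung stop is pressed in more than 3 mm (value of joint plunger above 0.003 m), for 0.05 s.
5. the slide snaps back again, untouched (all of step 2).
At the end, for the whole second after the job is handed in: The slide is home (within 3 mm) and still; the two lower tubes lie at rest in the catch tray (or on the chute at its back), the third lies on the deck in the magazine (within 10 mm along the push direction and 5 mm in height) (value of joint slide below 0.003 m and velocity of joint slide between -0.02 and 0.02 m/s and x of tube_a in the frame of dispenser between 0.03 and 0.175 m and y of tube_a in the frame of dispenser between -0.066 and 0.066 m and z of tube_a in the frame of dispenser between 0 and 0.07 m and x of tube_b in the frame of dispenser between 0.03 and 0.175 m and y of tube_b in the frame of dispenser between -0.066 and 0.066 m and z of tube_b in the frame of dispenser between 0 and 0.07 m and x of tube_c in the frame of dispenser between -0.01 and 0.01 m and z of tube_c in the frame of dispenser between 0.05 and 0.06 m and linear speed of each of tube_a, tube_b, tube_c below 0.02 m/s); the robot touches nothing.
It fails at once if the slide is pushed with more than 30 N (contact force between any of the fingers, the arm and slide above 30 N).
It fails at once if a bystander (beaker, small bottle, timer, tape roll) is moved more than 20 mm (distance of any of timer, tape_roll, beaker, bottle_small from where it was at the start of the episode above 0.02 m).
It also fails if it takes over 51 s, if anything falls off the work surface, if the arm or the gripper's body presses on something with over 40 N, if the wrist force passes 120 N, or if a joint passes its speed limit or range.

## Working session

There is one attempt and no reset: what is moved stays moved. The work goes in short steps, Python scripts to look and compute and a tool call to move; the robot and the scene stay as the last step left them, time stands still between calls to the robot, and variables do not carry over. Pictures are saved under pics/ and viewed, at most 10 in all, crops included, and the job is handed in when it is done.

Besides the shell and the picture viewer there is one more tool, called in YAML: its name, and indented under it one key for each argument. jog_arm: Moves the arm, as the interface text tells. Its arguments: {"type":"object","properties":{"commands":{"type":"array","items":{"type":"array"}}},"required":["commands"]}

```bash
mkdir -p pics; ls
cat > h.py <<'E'
import numpy as np, cv2
from scipy.spatial.transform import Rotation as R
from workcell import get_obs, get_image, close_job, pinch_z
def world(d):
    z=d['z_map'];K=np.array(d['intrinsics']);v,u=np.mgrid[:384,:512]
    P=np.stack([(u-K[0,2])/K[0,0]*z,(v-K[1,2])/K[1,1]*z,z],-1)
    o=np.array(d['orientation'],float)
    M=o if o.shape==(3,3) else R.from_rotvec(o).as_matrix()
    return P@M.T+np.array(d['eye'])
E
python3 - <<'E'
from h import *
o=get_obs();print(o,pinch_z)
a=get_image('top');b=get_image('side')
for d in(a,b):print(d['eye'],d['orientation'],d['intrinsics'])
np.save('top.npy',world(a));np.save('side.npy',world(b));cv2.imwrite('top0.png',a['image']);cv2.imwrite('side0.png',b['image'])
im=np.hstack([a['image'],b['image']]);cv2.imwrite('pics/a.png',cv2.resize(a['image'],(800,600)));cv2.imwrite('pics/b.png',cv2.resize(b['image'],(800,600)))
E
```

```text
pics
{'t': 0.0, 'qpos': array([ 1.10800586e+00,  4.23871097e-01,  1.63069062e+00, -1.52948935e-05,
        1.08859887e+00, -1.89579000e-02]), 'qvel': array([-2.94287119e-03, -1.11577850e-05,  1.40750180e-04,  4.01254872e-04,
       -5.55424309e-04, -1.67179762e-03]), 'joint_torque': array([-4.02319085e-03, -5.44641852e+01, -2.73655897e+01,  6.40942482e-02,
        2.29483692e-02, -8.74403918e-05]), 'ee_pos': array([268.08305821, 563.96252558, 221.88256507]), 'orientation': array([-6.91371890e-01, -3.06420238e+00,  2.39660503e-03]), 'ft_force': array([-0.13923159, -0.05342789, -0.7589748 ]), 'moment': array([0.01692592, 0.02789362, 0.03841303]), 'grasp_force': 0.0, 'width': 88.17421086810013} 18.700000000000003
[ 414.34892265  -14.52217539 1429.87651654] [-2.17178203  2.16593121 -0.06584401] [[356.43954218   0.         256.53750927]
 [  0.         356.43954218 188.61307294]
 [  0.           0.           1.        ]]
[  69.83047751 -810.216094    800.24428875] [-2.16505378  0.53773704 -0.28294582] [[377.04042258   0.         257.42331699]
 [  0.         377.04042258 192.48503286]
 [  0.           0.           1.        ]]
```

View pics/a.png

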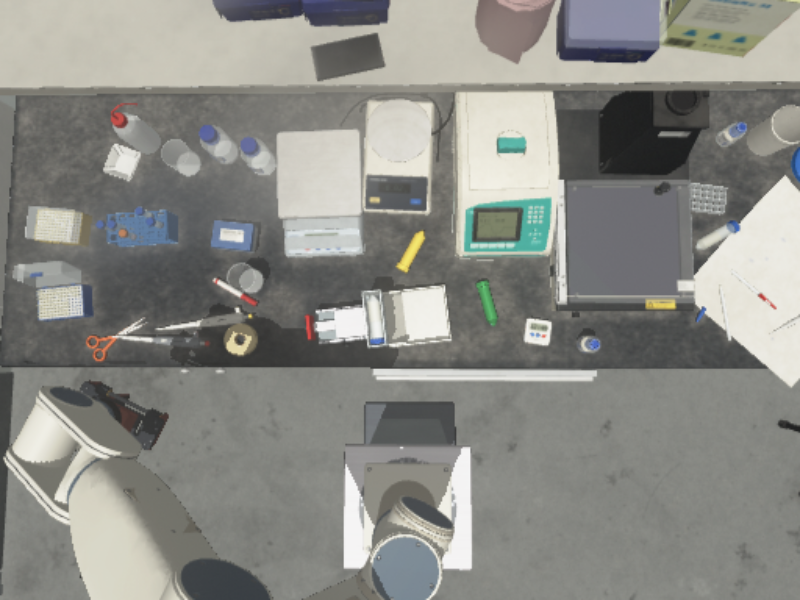

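View pics/b.png

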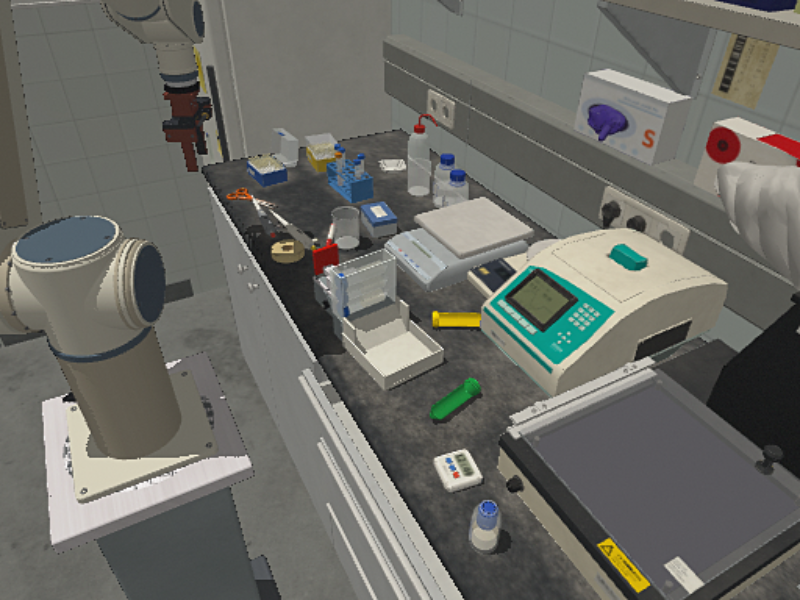

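Top view: red plate (309,327), magazine (373,318), tray (420,315), tape roll (240,340), beaker (243,277). The green and yellow tubes are look-alikes lying on the bench. Now measuring the dispenser pose.

Run:
```python
from h import *
for n in('top','side'):
    P=np.load(n+'.npy');im=cv2.imread(n+'0.png').astype(int)
    b,g,r=im[...,0],im[...,1],im[...,2]
    m=(r>110)&(g<60)&(b<60)&(P[...,2]>50)&(P[...,2]<125)&(P[...,0]>250)&(P[...,0]<600)&(abs(P[...,1])<400)
    q=P[m];print(n,m.sum(),np.percentile(q,[2,50,98],axis=0).round(0))
    t=q[q[:,2]>np.percentile(q[:,2],98)-5][:,:2].astype(np.float32);print(cv2.minAreaRect(t))
    # tray: white area, bright
    w=(P[...,2]>-2)&(P[...,2]<60)&(b>185)&(r>185)&(P[...,0]>350)&(P[...,0]<620)&(P[...,1]<60)&(P[...,1]>-150)
    k,l,s,c=cv2.connectedComponentsWithStats(w.astype(np.uint8))
    j=1+s[1:,4].argmax();q=P[l==j];print('tray',s[j],np.percentile(q,[2,50,98],axis=0).round(0),cv2.minAreaRect(q[:,:2].astype(np.float32)))
    h=(P[...,2]>140)&(P[...,2]<175)&(P[...,0]>330)&(P[...,0]<620)&(abs(P[...,1])<200)
    q=P[h];print('mag',h.sum(),cv2.minAreaRect(q[:,:2].astype(np.float32)) if h.sum()>4 else 0, np.percentile(q,[2,50,98],axis=0).round(0) if len(q) else 0)
    # housing/rails at 55-64
    h=(P[...,2]>45)&(P[...,2]<70)&(P[...,0]>330)&(P[...,0]<600)&(P[...,1]>55)&(P[...,1]<220)&~m
    q=P[h];print('hous',h.sum(),cv2.minAreaRect(q[:,:2].astype(np.float32)))
P=np.load('top.npy')
for nm,(u,v) in dict(tape=(228,342),beaker=(243,272)).items():
    print(nm,P[int(v*.64),int(u*.64)].round())
cv2.imwrite('pics/c.png',np.hstack([cv2.resize(cv2.imread('top0.png')[165:240,130:300],None,fx=2.35,fy=4.7*.5),cv2.resize(cv2.imread('side0.png')[140:260,180:300],None,fx=3.3,fy=3.3)[:176]]) if 0 else cv2.resize(cv2.imread('top0.png')[160:240,130:300],None,fx=4.7,fy=4.7,interpolation=cv2.INTER_CUBIC))
```

```text
top 3 [[422. 226. 112.]
 [454. 229. 119.]
 [458. 231. 122.]]
((437.5975646972656, 227.55349731445312), (33.18885803222656, 0.0), -173.74388122558594)
tray [252 183  36  35 921] [[427. -97.   1.]
 [487. -41.   7.]
 [548.  25.  37.]] ((485.3221435546875, -33.60491180419922), (126.82323455810547, 133.60186767578125), 7.690524578094482)
mag 425 ((547.572021484375, -20.690887451171875), (127.41114044189453, 357.476318359375), 40.19140625) [[ 404. -180.  141.]
 [ 471.   73.  153.]
 [ 618.  101.  169.]]
hous 271 ((467.9309997558594, 137.64825439453125), (123.10334014892578, 163.40548706054688), 0.23820233345031738)
side 43 [[416. 225.  68.]
 [432. 231. 118.]
 [471. 239. 122.]]
((445.0556335449219, 232.5951690673828), (58.06770324707031, 10.215816497802734), 12.360671997070312)
tray [219 212  58  29 669] [[ 410. -101.    4.]
 [ 480.  -35.    7.]
 [ 539.   10.   38.]] ((474.2971496582031, -27.998001098632812), (136.4141845703125, 151.2277069091797), 5.742778778076172)
mag 730 ((546.5546875, -23.344207763671875), (131.95794677734375, 360.8011779785156), 40.71018981933594) [[ 400. -187.  141.]
 [ 472.   59.  154.]
 [ 619.  100.  167.]]
hous 302 ((463.95831298828125, 136.9208984375), (163.7202606201172, 130.6544647216797), 89.95249938964844)
tape [413. 460.  17.]
beaker [591. 429.   2.]
```

View pics/c.png

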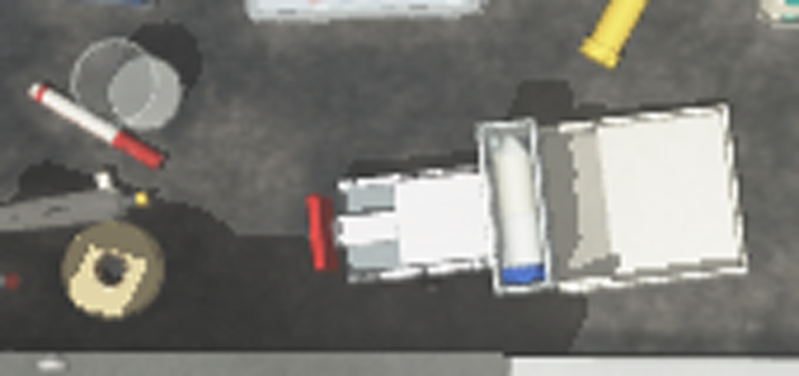

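Run:
```python
from h import *
from scipy.optimize import minimize
A=np.vstack([np.load(n+'.npy')[::1,::1].reshape(-1,3) for n in('top','side')])
I=np.vstack([cv2.imread(n+'0.png').reshape(-1,3) for n in('top','side')]).astype(int)
k=(A[:,0]>330)&(A[:,0]<600)&(A[:,1]>-160)&(A[:,1]<290)&(A[:,2]>8)&(A[:,2]<180);A=A[k];I=I[k]
def rect(x,y,x0,x1,w): # signed outside dist
    dx=np.maximum(x0-x,x-x1);dy=abs(y)-w/2
    return np.hypot(np.maximum(dx,0),np.maximum(dy,0))+np.minimum(np.maximum(dx,dy),0)
z=A[:,2]
red=(I[:,2]>90)&(I[:,1]<70)&(I[:,0]<70)&(z>60)&(z<125)&(A[:,1]>200)&(A[:,1]<260)
S=[(A[:,1]<130)&(A[:,1]>-10)&(z>70)&(z<172)&(A[:,0]>380)&(A[:,0]<560),red,
   (A[:,1]<0)&(z>20)&(z<42)&(A[:,0]>400)&(A[:,0]<560)&(I.min(1)>140),
   (A[:,1]>100)&(A[:,1]<210)&(z>40)&(z<70)&(A[:,0]>390)&(A[:,0]<540)]
B=[(-22,22,129),(-165,-155,60),(22,178,140),(-150,-22,84)]
print([s.sum() for s in S])
def f(p):
    c,s=np.cos(p[2]),np.sin(p[2]);e=0
    for i,(m,b) in enumerate(zip(S,B)):
        d=A[m,:2]-p[:2];x=d[:,0]*c+d[:,1]*s;y=-d[:,0]*s+d[:,1]*c
        r=rect(x,y,*b); r=np.maximum(r,0)+0.0
        if i==2: r=np.abs(rect(x,y,*b))  # rim: near boundary
        e+=np.minimum(r,12).mean()*(3 if i==1 else 1)
    return e
best=min((minimize(f,[465+a,66+b,-np.pi/2+t],method='Nelder-Mead',options=dict(initial_simplex=np.array([465+a,66+b,-np.pi/2+t])+np.array([[0,0,0],[8,0,0],[0,8,0],[0,0,.05]]))) for a in(-8,8) for b in(-8,8) for t in(0.05,.12,.18)),key=lambda r:r.fun)
p=best.x;print(best.fun,p,np.degrees(p[2])+90)
c,s=np.cos(p[2]),np.sin(p[2])
for m,b in zip(S,B):
    d=A[m,:2]-p[:2];x=d[:,0]*c+d[:,1]*s;y=-d[:,0]*s+d[:,1]*c
    print(b,np.percentile(x,[3,50,97]).round(1),np.percentile(y,[3,50,97]).round(1))
T=np.array([[c,-s],[s,c]])
for q in((-165,0),(-220,0),(122,0),(-165,30),(-165,-30)):print(q,(p[:2]+T@q).round(1))
```

```text
[np.int64(1988), np.int64(253), np.int64(187), np.int64(289)]
4.943350763971933 [464.83918741  73.52077279  -1.44831325] 7.01776336011396
(-22, 22, 129) [-44.2  11.5  26.3] [-64.9  -5.2  62.4]
(-165, -155, 60) [-164.8 -157.3 -153.2] [-28.3  -3.7  27.7]
(22, 178, 140) [ 79.5 155.  175.7] [-70.1 -12.5  69.7]
(-150, -22, 84) [-137.1 -111.4  -39.9] [-42.  -31.5  42.3]
(-165, 0) [444.7 237.3]
(-220, 0) [438.  291.9]
(122, 0) [479.7 -47.6]
(-165, 30) [474.5 240.9]
(-165, -30) [414.9 233.6]
```

Fit agrees with the given sizes: yaw is -83.0°, the plate face is at about (445, 237), and the push direction is (0.122, -0.993). I'll shut the gripper and turn the tool 57.5° so that its x points against the push.

jog_arm:
  commands:
    - [-1,[0,0,0],[0,0,0.1825]]
    - [-1,[0,0,0],[0,0,0.1825]]
    - [-1,[0,0,0],[0,0,0.1825]]
    - [-1,[0,0,0],[0,0,0.1825]]
    - [-1,[0,0,0],[0,0,0.1825]]
    - [-1,[0,0,0],[0,0,0.1825]]
    - [-1,[0,0,0],[0,0,0.1825]]
    - [-1,[0,0,0],[0,0,0]]

```text
t: 0.9
ee_pos: [268.2, 564.2, 222.3]
orientation: [2.081, 2.353, -0.001]
ft_force: [-0.2, 0.4, -0.2]
width: 27.2
grasp_force: 0.0
```

```bash
cat > go.py <<'E'
from h import *
import sys
o=get_obs();M=R.from_rotvec(o['orientation']).as_matrix()
p=np.array([464.84,73.52]);a=-1.44831;T=np.array([[np.cos(a),-np.sin(a)],[np.sin(a),np.cos(a)]])
e=o['ee_pos'];l=T.T@(e[:2]-p)
print('t',o['t'],'ee',e.round(1),'disp',l.round(1),'F disp',(T.T@o['ft_force'][:2]).round(2),o['ft_force'][2].round(2),'w',o['width'])
print('toolx deg',np.degrees(np.arctan2(M[1,0],M[0,0])),'M z',M[:,2].round(4),'q',o['qpos'].round(3))
if len(sys.argv)>3:
    g=np.array([float(v) for v in sys.argv[1:4]]);w=np.r_[p+T@g[:2],g[2]]
    print('tool shift mm',(M.T@(w-e)).round(1))
E
python3 go.py -205 0 160
```

```text
t 0.9 ee [268.2 564.2 222.3] disp [-511.  -135.2] F disp [-0.39 -0.17] -0.23 w 27.163727458943917
toolx deg 97.01436816823465 M z [-4.e-04 -8.e-04 -1.e+00] q [1.108 0.424 1.63  0.    1.089 0.986]
tool shift mm [-306.   135.3   62.4]
```

jog_arm:
  commands:
    - [-1,[-0.38,0.17,0.05],[0,0,0]]
    - [-1,[-0.38,0.17,0.05],[0,0,0]]
    - [-1,[-0.38,0.17,0.05],[0,0,0]]
    - [-1,[-0.38,0.17,0.05],[0,0,0]]
    - [-1,[-0.38,0.17,0.05],[0,0,0]]
    - [-1,[-0.38,0.17,0.05],[0,0,0]]
    - [-1,[-0.38,0.17,0.05],[0,0,0]]
    - [-1,[-0.38,0.17,0.05],[0,0,0]]
    - [-1,[0,0,0],[0,0,0]]
    - [-1,[0,0,0],[0,0,0]]

```text
t: 1.9
ee_pos: [441.0, 278.9, 182.5]
orientation: [-2.079, -2.355, 0.001]
ft_force: [0.8, 1.3, -0.2]
width: 0.4
grasp_force: 0.0
```

```bash
python3 go.py -205 0 102
python3 - <<'E'
from h import *
d=get_image('side');cv2.imwrite('pics/d.png',cv2.resize(d['image'][100:260,150:320],None,fx=3.7,fy=3.7,interpolation=cv2.INTER_CUBIC))
E
```

```text
t 1.9 ee [441.  278.9 182.5] disp [-206.7    1.4] F disp [-1.15  0.96] -0.18 w 0.415701379618702
toolx deg 97.10561731740066 M z [-6.e-04 -0.e+00 -1.e+00] q [0.541 0.327 1.889 0.    0.926 0.417]
tool shift mm [-1.7 -1.4 80.5]
```

View pics/d.png

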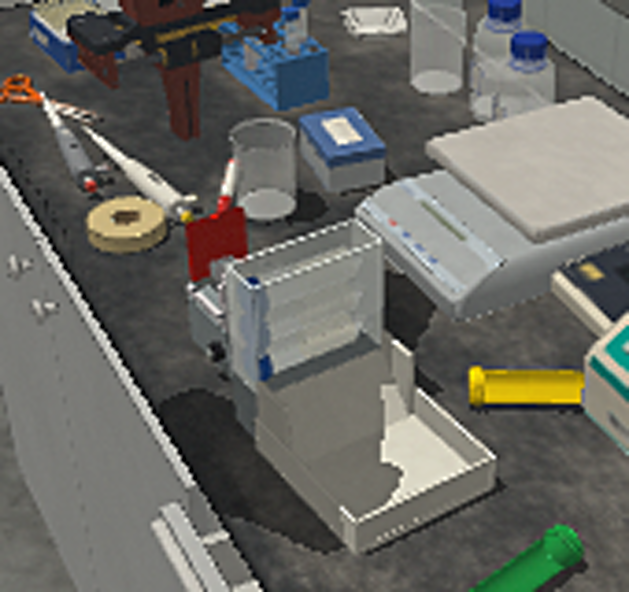

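The finger tips are at (185,135), just beyond the red plate at (217,245). Nothing is in the way, so I'll go down to z = 102 and approach.

jog_arm:
  commands:
    - [-1,[0,-0.014,0.4],[0,0,0]]
    - [-1,[0,0,0.4],[0,0,0]]
    - [-1,[0,0,0],[0,0,0]]
    - [-1,[-0.1,0,0],[0,0,0]]
    - [-1,[-0.1,0,0],[0,0,0]]
    - [-1,[0,0,0],[0,0,0]]

```text
t: 2.55
ee_pos: [442.8, 259.0, 104.5]
orientation: [2.08, 2.353, 0.004]
ft_force: [-0.1, -0.2, 0.2]
width: 0.4
grasp_force: 0.0
```

jog_arm:
  commands:
    - [-1,[-0.05,0,0],[0,0,0]]
    - [-1,[-0.05,0,0],[0,0,0]]
    - [-1,[-0.05,0,0],[0,0,0]]
    - [-1,[-0.05,0,0],[0,0,0]]
    - [-1,[-0.05,0,0],[0,0,0]]
    - [-1,[-0.05,0,0],[0,0,0]]
    - [-1,[0,0,0],[0,0,0]]

```text
t: 3.25
ee_pos: [446.2, 229.8, 103.2]
orientation: [2.08, 2.354, 0.002]
ft_force: [-0.5, 3.3, 2.7]
width: 0.3
grasp_force: 1.8
```

```bash
python3 go.py
```

```text
t 3.25 ee [446.2 229.8 103.2] disp [-157.4    0.6] F disp [-3.35 -0.09] 2.69 w 0.2964520013053828
toolx deg 97.05050947206182 M z [ 0.0012  0.001  -1.    ] q [0.452 0.428 1.979 0.    0.733 0.328]
```

jog_arm:
  commands:
    - [-1,[-0.04,0,0],[0,0,0]]
    - [-1,[-0.04,0,0],[0,0,0]]
    - [-1,[-0.04,0,0],[0,0,0]]
    - [-1,[-0.04,0,0],[0,0,0]]
    - [-1,[-0.04,0,0],[0,0,0]]
    - [-1,[-0.03,0,0],[0,0,0]]
    - [-1,[0,0,0],[0,0,0]]

```text
t: 3.95
ee_pos: [448.8, 207.2, 103.0]
orientation: [2.08, 2.354, 0.002]
ft_force: [-0.6, 5.5, 3.6]
width: 0.6
grasp_force: 2.4
```

```bash
python3 go.py
```

```text
t 3.95 ee [448.8 207.2 103. ] disp [-134.6    0.5] F disp [-5.57  0.11] 3.6 w 0.5903921471770363
toolx deg 97.06354333244322 M z [ 9.e-04  8.e-04 -1.e+00] q [4.080e-01 4.200e-01 1.995e+00 1.000e-03 7.250e-01 2.840e-01]
```

jog_arm:
  commands:
    - [-1,[-0.03,0,0],[0,0,0]]
    - [-1,[-0.03,0,0],[0,0,0]]
    - [-1,[0,0,0],[0,0,0]]

```text
t: 4.25
ee_pos: [449.5, 201.3, 103.0]
orientation: [2.08, 2.354, 0.002]
ft_force: [0.1, 5.2, 3.8]
width: 0.2
grasp_force: 2.5
```

```bash
python3 go.py
```

```text
t 4.25 ee [449.5 201.3 103. ] disp [-128.7    0.4] F disp [-5.14  0.72] 3.79 w 0.2460279369563633
toolx deg 97.07163491337052 M z [ 8.e-04  7.e-04 -1.e+00] q [0.397 0.418 1.999 0.    0.724 0.273]
```

Still on the spring alone (about 5.3 N), so I'll continue in small steps.

jog_arm:
  commands:
    - [-1,[-0.03,0,0],[0,0,0]]
    - [-1,[-0.02,0,0],[0,0,0]]
    - [-1,[0,0,0],[0,0,0]]

```text
t: 4.55
ee_pos: [450.1, 196.4, 102.9]
orientation: [2.08, 2.354, 0.002]
ft_force: [-1.1, 4.6, 4.7]
width: 0.5
grasp_force: 2.7
```

jog_arm:
  commands:
    - [-1,[-0.03,0,0],[0,0,0]]
    - [-1,[0,0,0],[0,0,0]]

```text
t: 4.75
ee_pos: [450.5, 193.4, 102.9]
orientation: [2.08, 2.354, 0.002]
ft_force: [-0.2, 5.1, 4.4]
width: 0.5
grasp_force: 2.7
```

jog_arm:
  commands:
    - [-1,[-0.03,0,0],[0,0,0]]
    - [-1,[0,0,0],[0,0,0]]

```text
t: 4.95
ee_pos: [450.8, 190.5, 102.9]
orientation: [-2.08, -2.354, -0.002]
ft_force: [-1.3, 6.6, 4.5]
width: 0.3
grasp_force: 2.8
```

jog_arm:
  commands:
    - [-1,[-0.03,0,0],[0,0,0]]
    - [-1,[0,0,0],[0,0,0]]

```text
t: 5.15
ee_pos: [451.1, 188.1, 103.0]
orientation: [-2.08, -2.353, -0.003]
ft_force: [-2.0, 10.6, 3.7]
width: 0.5
grasp_force: 5.3
```

jog_arm:
  commands:
    - [-1,[-0.02,0,0],[0,0,0]]
    - [-1,[0,0,0],[0,0,0]]

```text
t: 5.35
ee_pos: [451.3, 186.4, 103.0]
orientation: [-2.08, -2.353, -0.003]
ft_force: [-2.9, 11.7, 4.6]
width: 0.1
grasp_force: 6.0
```

jog_arm:
  commands:
    - [-1,[-0.02,0,0],[0,0,0]]
    - [-1,[0,0,0],[0,0,0]]

```text
t: 5.55
ee_pos: [451.6, 184.7, 103.0]
orientation: [-2.08, -2.353, -0.004]
ft_force: [-3.2, 12.3, 4.1]
width: 0.5
grasp_force: 6.7
```

jog_arm:
  commands:
    - [-1,[-0.02,0,0],[0,0,0]]
    - [-1,[0,0,0],[0,0,0]]

```text
t: 5.75
ee_pos: [451.6, 183.8, 103.0]
orientation: [-2.08, -2.351, -0.006]
ft_force: [-4.6, 20.7, 3.5]
width: 0.3
grasp_force: 10.5
```

```bash
python3 go.py
python3 - <<'E'
from h import *
d=get_image('side');cv2.imwrite('pics/e.png',cv2.resize(d['image'][100:260,150:320],None,fx=3.7,fy=3.7,interpolation=cv2.INTER_CUBIC))
E
```

```text
t 5.75 ee [451.6 183.8 103. ] disp [-111.1    0.4] F disp [-21.1   -2.03] 3.54 w 0.328451684780021
toolx deg 96.97580764555943 M z [ 5.0e-04  4.4e-03 -1.0e+00] q [0.36  0.412 2.01  0.006 0.718 0.233]
```

View pics/e.png

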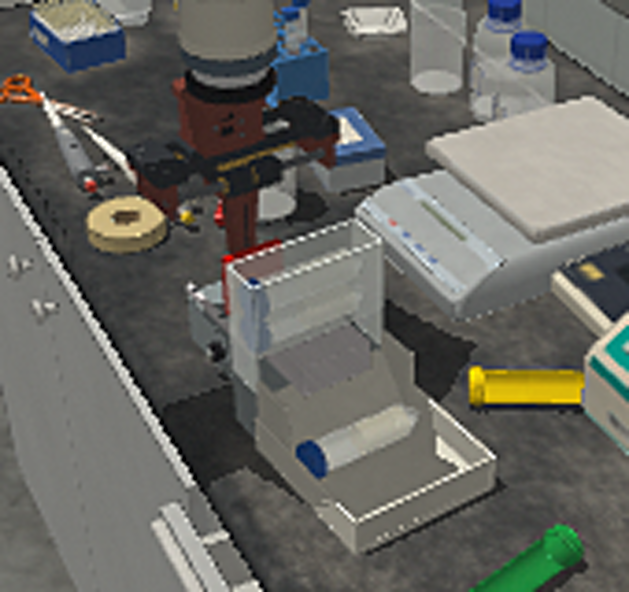

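The hard end is reached (21 N) and tube_a is in the tray at (355,440). I'll ease back 2 mm, then slip off upward quickly.

jog_arm:
  commands:
    - [-1,[0.02,0,0],[0,0,0]]
    - [-1,[0,0,-0.5],[0,0,0]]
    - [-1,[0,0,-0.3],[0,0,0]]
    - [-1,[0,0,0],[0,0,0]]
    - [-1,[0,0,0],[0,0,0]]
    - [-1,[0,0,0],[0,0,0]]
    - [-1,[0,0,0],[0,0,0]]

```text
t: 6.5
ee_pos: [450.4, 182.6, 181.3]
orientation: [-2.079, -2.353, 0.004]
ft_force: [0.6, 0.1, 0.3]
width: 0.6
grasp_force: 0.0
```

```bash
python3 go.py -205 0 102
python3 - <<'E'
from h import *
d=get_image('side');cv2.imwrite('pics/f.png',cv2.resize(d['image'][100:260,150:320],None,fx=3.7,fy=3.7,interpolation=cv2.INTER_CUBIC))
E
```

```text
t 6.5 ee [450.4 182.6 181.3] disp [-110.   -1.] F disp [-0.02  0.6 ] 0.32 w 0.5792135005193743
toolx deg 97.08123429223326 M z [-0.0027 -0.0012 -1.    ] q [ 0.361  0.28   1.963 -0.     0.901  0.237]
tool shift mm [95.1  1.4 79.2]
```

View pics/f.png

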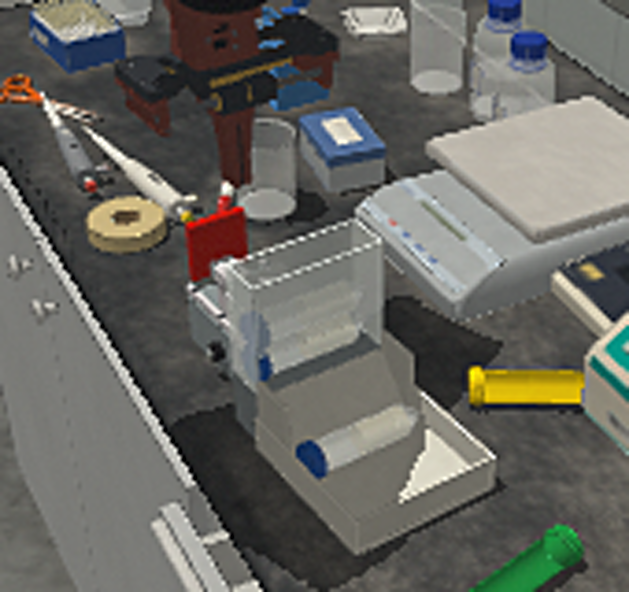

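The slide is home (plate at (217,245)), two tubes remain stacked in the magazine, and tube_a lies in the tray. Second stroke.

jog_arm:
  commands:
    - [-1,[0.5,0,0],[0,0,0]]
    - [-1,[0.47,0.014,0],[0,0,0]]
    - [-1,[0,0,0],[0,0,0]]
    - [-1,[0,0,0.4],[0,0,0]]
    - [-1,[0,0,0.4],[0,0,0]]
    - [-1,[0,0,0],[0,0,0]]
    - [-1,[-0.1,0,0],[0,0,0]]
    - [-1,[-0.1,0,0],[0,0,0]]
    - [-1,[-0.05,0,0],[0,0,0]]
    - [-1,[-0.05,0,0],[0,0,0]]

```text
t: 7.55
ee_pos: [445.6, 249.4, 104.2]
orientation: [2.081, 2.353, 0.005]
ft_force: [-1.5, 3.3, 3.8]
width: 0.2
grasp_force: 1.9
```

jog_arm:
  commands:
    - [-1,[-0.05,0,0],[0,0,0]]
    - [-1,[-0.05,0,0],[0,0,0]]
    - [-1,[-0.05,0,0],[0,0,0]]
    - [-1,[-0.05,0,0],[0,0,0]]
    - [-1,[-0.05,0,0],[0,0,0]]
    - [-1,[-0.05,0,0],[0,0,0]]
    - [-1,[-0.05,0,0],[0,0,0]]
    - [-1,[-0.05,0,0],[0,0,0]]
    - [-1,[-0.05,0,0],[0,0,0]]
    - [-1,[0,0,0],[0,0,0]]

```text
t: 8.55
ee_pos: [450.6, 205.2, 103.1]
orientation: [2.08, 2.354, 0.002]
ft_force: [-0.4, 4.5, 3.0]
width: 0.6
grasp_force: 2.4
```

```bash
python3 go.py -112 0 102
```

```text
t 8.55 ee [450.6 205.2 103.1] disp [-132.4    2. ] F disp [-4.53  0.16] 3.02 w 0.5694578124947492
toolx deg 97.06258193520436 M z [ 1.3e-03  8.0e-04 -1.0e+00] q [0.403 0.421 1.993 0.    0.726 0.279]
tool shift mm [-20.4  -2.    1.1]
```

jog_arm:
  commands:
    - [-1,[-0.04,0,0],[0,0,0]]
    - [-1,[-0.04,0,0],[0,0,0]]
    - [-1,[-0.04,0,0],[0,0,0]]
    - [-1,[-0.03,0,0],[0,0,0]]
    - [-1,[-0.03,0,0],[0,0,0]]
    - [-1,[0,0,0],[0,0,0]]

```text
t: 9.15
ee_pos: [452.7, 188.3, 103.1]
orientation: [-2.081, -2.353, -0.003]
ft_force: [-1.8, 10.4, 4.7]
width: 0.1
grasp_force: 5.3
```

jog_arm:
  commands:
    - [-1,[-0.02,0,0],[0,0,0]]
    - [-1,[0,0,0],[0,0,0]]

```text
t: 9.35
ee_pos: [452.9, 186.7, 103.1]
orientation: [-2.08, -2.353, -0.004]
ft_force: [-2.1, 11.8, 3.9]
width: 0.6
grasp_force: 6.0
```

jog_arm:
  commands:
    - [-1,[-0.02,0,0],[0,0,0]]
    - [-1,[0,0,0],[0,0,0]]

```text
t: 9.55
ee_pos: [453.1, 184.9, 103.1]
orientation: [-2.08, -2.353, -0.004]
ft_force: [-3.3, 13.8, 5.1]
width: 0.2
grasp_force: 6.7
```

jog_arm:
  commands:
    - [-1,[-0.02,0,0],[0,0,0]]
    - [-1,[0,0,0],[0,0,0]]

```text
t: 9.75
ee_pos: [453.2, 184.1, 103.2]
orientation: [-2.08, -2.351, -0.006]
ft_force: [-4.5, 20.3, 2.9]
width: 0.5
grasp_force: 10.4
```

Hard end again (about 21 N). Slipping off as before, then clearing away.

jog_arm:
  commands:
    - [-1,[0.02,0,0],[0,0,0]]
    - [-1,[0,0,-0.5],[0,0,0]]
    - [-1,[0,0,-0.3],[0,0,0]]
    - [-1,[0,0,-0.3],[0,0,0]]
    - [-1,[0,0,0],[0,0,0]]
    - [-1,[0,0,0],[0,0,0]]
    - [-1,[0,0,0],[0,0,0]]
    - [-1,[0,0,0],[0,0,0]]
    - [-1,[0,0,0],[0,0,0]]
    - [-1,[0,0,0],[0,0,0]]

```text
t: 10.75
ee_pos: [452.4, 183.1, 212.0]
orientation: [-2.08, -2.354, 0.002]
ft_force: [0.1, -0.2, 0.2]
width: 0.6
grasp_force: 0.0
```

```bash
python3 go.py
python3 - <<'E'
from h import *
d=get_image('side');cv2.imwrite('pics/g.png',cv2.resize(d['image'][100:260,150:320],None,fx=3.7,fy=3.7,interpolation=cv2.INTER_CUBIC))
E
```

```text
t 10.75 ee [452.4 183.1 212. ] disp [-110.3    1.1] F disp [0.24 0.1 ] 0.18 w 0.6072419523950963
toolx deg 97.0820303282859 M z [-1.3e-03 -5.0e-04 -1.0e+00] q [ 0.36   0.237  1.935 -0.     0.971  0.237]
```

View pics/g.png

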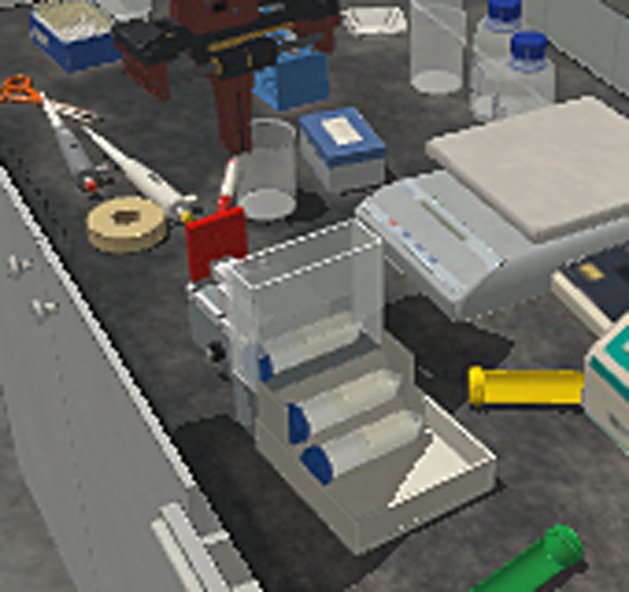

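The slide is home with tube_c on the deck (310,345). The other two are in the tray, with tube_b resting on the chute at (345,405). I'll wait a second and check tube_b's position and that it is still.

jog_arm:
  commands:
    - [-1,[0,0,0],[0,0,0]]
    - [-1,[0,0,0],[0,0,0]]
    - [-1,[0,0,0],[0,0,0]]
    - [-1,[0,0,0],[0,0,0]]
    - [-1,[0,0,0],[0,0,0]]
    - [-1,[0,0,0],[0,0,0]]
    - [-1,[0,0,0],[0,0,0]]
    - [-1,[0,0,0],[0,0,0]]
    - [-1,[0,0,0],[0,0,0]]
    - [-1,[0,0,0],[0,0,0]]

```text
t: 11.8
ee_pos: [452.8, 183.3, 212.7]
orientation: [2.08, 2.354, 0.0]
ft_force: [0.5, -0.2, 0.6]
width: 0.3
grasp_force: 0.0
```

Run:
```python
from h import *
d=get_image('side');W=world(d);g=cv2.imread('pics/g.png')
im=cv2.resize(d['image'][100:260,150:320],None,fx=3.7,fy=3.7,interpolation=cv2.INTER_CUBIC)
print('diff',np.abs(im.astype(int)-g)[200:].max())
p=np.array([464.84,73.52]);a=-1.44831;T=np.array([[np.cos(a),-np.sin(a)],[np.sin(a),np.cos(a)]])
for n,(u,v) in dict(b_top=(345,398),b_cap=(298,415),a_top=(365,440),c=(310,340)).items():
    q=W[int(100+v/3.7),int(150+u/3.7)];print(n,(T.T@(q[:2]-p)).round(),q[2].round())
```

```text
diff 130
b_top [65. -5.] 59.0
b_cap [ 65. -53.] 62.0
a_top [97. -9.] 38.0
c [ 18. -12.] 94.0
```

Run:
```python
from h import *
d=get_image('side')
im=cv2.resize(d['image'][100:260,150:320],None,fx=3.7,fy=3.7,interpolation=cv2.INTER_CUBIC)
g=cv2.imread('pics/g.png');D=np.abs(im.astype(int)-g).max(2);D[:200]=0
m=D[320:490,230:440];print((m>40).sum(),np.argwhere(m>40)[:5]+[320,230],(D>40).sum())
cv2.imwrite('pics/h.png',im)
```

```text
22 [[465 412]
 [466 410]
 [466 411]
 [466 412]
 [466 413]] 22
```

View pics/h.png

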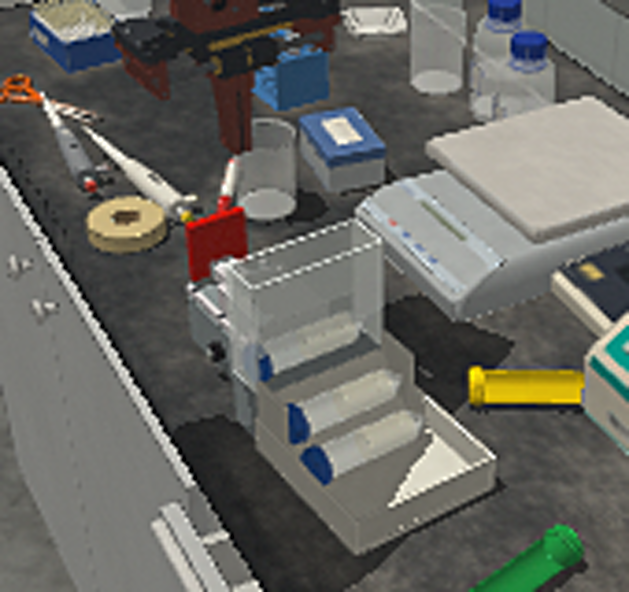

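Nothing has moved; only a shadow-edge pixel patch at (411,466) differs. Handing in.

```bash
python3 -c "
from h import *
print(close_job())"
```

```text
the job is handed in; nothing more can be done
None
```

I dispensed two tubes with two full strokes and handed the job in. The slide is home and both tubes are at rest: tube_a in the tray, tube_b on the chute behind it. tube_c lies on the deck, and the bystanders were not touched. The hand-in returned no verdict.

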